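Shut the last two clips of an instrument box against the bench stop

TASK

The box of used instruments is ready for collection except that two of its four lid clips, on neighbouring sides, still stand open. Sharp tips can poke out behind an open clip, so do not press one with the gripper: slide the box so that one open clip meets the rubber face of the bench stop and push, firmly but without ramming, until the clip is fully home, then turn the box and push the other clip shut against the same face. Keep the box flat on the worktop all the while, leave everything else where it is, and leave the box standing there, let go, with both clips shut.

Things in the scene. Friction and masses are not known exactly. Their poses are not given: they have to be found in the camera images.
- box: transport box: red lid 172 (x) x 126 (y) mm, frosted tub 164 x 118 mm below it, white clips; about 0.7 kg, too wide to grasp across. It slides with 3 to 6 N, and a harder push up at its lid or rim tips it: push hard only low down. Origin: centre of the underside, z up; lid top at 56 mm. Of the four clips at the lid's edges those on the -x end and -y side are shut already, those on the +x end and +y side stand open.
- lid_center (a point): centre of the flat recess on top of the lid, 56 mm up, axes as box. A raised rim 15 mm high, walls 7 mm thick, stands round it; the recess inside is 126 (x) x 62 (y) mm. Fingertips standing in it (closed, or spread along the box's x to at most 115 mm over their backs) can drag and turn the box by the rim's inner walls.
- clip_side (a joint): hinge of the clip in the middle of the +y side. 0 = wide open, hanging down and outwards at 0.5 rad from the side; 0.5 rad = shut flat, fully home. Its moulded hinge is stiff and wedges over a bead: closing it takes about 6 to 12 N at its lip all the way, until it bottoms and the push turns hard. It stays where it is left, also half shut.
- clip_end (a joint): hinge of the clip in the middle of the +x end; values and feel as for clip_side. The two clips that are shut already are the same and stand as far out on their own sides as these do when shut
- clip_side_lip (a point): outer lower lip of clip_side, moves with it. The clip is 64 mm wide and 38 mm long; its hinge line lies at y = 65 mm of the box, 50 mm up. Shut, its outside stands 71 mm from the box's centre; open, its lip about 86 mm.
- clip_end_lip (a point): outer lower lip of clip_end, moves with it. The clip is 50 mm wide and 38 mm long; its hinge line lies at x = 88 mm of the box, 50 mm up. Shut, its outside stands 94 mm from the box's centre; open, its lip about 109 mm.
- stop: bench stop fixed to the worktop: grey bent steel bracket 200 mm wide, 70 mm high, with a black rubber buffer 186 mm wide from 8 to 50 mm height on its front. Origin: on the worktop under the middle of the rubber face; the face looks along its -y, its x runs along the face. The foot plate lies behind the face (+y, to 103 mm), so nothing stands before it.
- stop_face (a point): middle of the rubber face, 29 mm up, axes as stop: -y points out of the face, towards the box
- sample_cup_0: red-lidded sample cup, bystander, leave alone
- sample_cup_2: yellow-lidded sample cup, bystander, leave alone
- sharps_bin: yellow sharps container with red lid, 186 mm tall, bystander, leave alone
- scissors_1: blue-handled scissors, bystander, leave alone
- lab_timer: white bench timer, bystander, leave alone
- tweezers: steel forceps, bystander, leave alone
- syringe_2: empty syringe, bystander, leave alone

How it is judged:
By the outcome, as a careful person would: the job done as asked, in the order asked, and still so for the second after the job is handed in, with the robot touching nothing.
It also fails if it takes over 72 s, if anything falls off the work surface, if the arm or the gripper's body presses on something with over 40 N, if the wrist force passes 120 N, or if a joint passes its speed limit or range.

ROBOT

A 6-joint arm with a two-finger parallel gripper is mounted at the origin on a cart in front of the work surface, level with it; the furniture and walls round the work are solid. World frame = base frame: x ahead of the robot, y to its left, z up, the work surface at z = 0. Lengths are in m, angles in rad, forces in N, time in s.
With the tool pointing down it reaches from about 0.3 to 0.875 m from the base axis. Payload 4.2 kg.
Tool frame: the origin (TCP) lies at the very end of the fingers, on their centre line; the grasp point (between the pads) lies 19 mm behind it; z points along the fingers, y is the line along which they close (so a half turn about z gives the same grasp; the last joint's range is limited). The gripper opens to 85 mm and grips with 20 to 120 N. Pads are 22 mm wide; open, the fingers measure 114 mm over their backs; the gripper's body (76 mm by 85 mm) begins 54 mm behind the grasp point. The pads swing forward as they close: fully open they stand 13 mm farther back than shut.
Start: joints at [1.193, 0.32, 1.565, -0, 1.257, -0.02], TCP at [0.201, 0.539, 0.231] pointing down, gripper open.
Joint ranges: [-3.11, 3.11], [-0.84, 2.01], [0.21, 2.61], [-1.34, 4.49], [0.05, 2.63], [-2.56, 2.56]. Speed limits (rad/s): [2.57, 2.57, 3.14, 3.14, 3.14, 3.14].

INTERFACE

Orientations are given as a 3x3 rotation matrix whose columns are the frame's x, y, z axes.
In Python, from rig import env gives the robot as it stands.
- The arm moves only by the tool carry_out, never from a script. Its argument "plan" is a list of rows, each an object with "claw": the closure, from -1 (fully open) to 1 (shut); "offset": the shift along the world's x, y, z in mm, a list of three; "yaw": the turn about the world's z in degrees. In form: [{"claw": claw, "offset": [tx, ty, tz], "yaw": yaw}, ...]. A call has 1 to 12 rows; each row is the pose to reach, as a shift and turn from the pose commanded when the call began; what a row does not reach only later rows make up. A row lasts 1/8 s, in which the tool goes at most 62.5 mm and 10.7 degrees, less where a joint would pass 70% of its speed; a pose out of reach is approached as far as the arm can. A call with a gripper value outside its range is refused whole. The fingers move at their own pace and stop on an object; "force" is the grip in N (left out, the last holds). Time passes only in rows, so rows that repeat a pose let the fingers close. It gives the time, the measured TCP pose, the force, the opening and the grip force at its end, in the units of the state.
- env.get_state(): the state, without advancing time (a new reading comes with each control period).
- env.capture(name): name is "side" or "top"; returns a dict with "color" (384x512x3 uint8, red, green, blue), "vfov" (degrees; the focal length in pixels is half the picture's height over the tangent of half this angle, whatever the lens; pixels are square), "cx", "cy" (the principal point, pixels), "view" (4x4, takes a point from world to camera coordinates). Camera axes: x right, y up, looking along -z (the intrinsics and any distortion apply to the point x, -y, -z); pixel columns grow to the right and rows downward; lengths in m; the calibration is good to about 2 mm. A picture is of the moment at which its call begins. There is no depth.
- env.hand_in(): hands the job in; it is judged then, once.
Trained networks look in a picture, given as the dict that the camera call returned (one of the last four; its "shot" number tells which), for a name from the list of things; names that differ only in an ending like _2 or _b are one class to them, and where a whole thing is asked for, a point or a joint stands for the part that bears it (a point fixed in the world has none). Each returns a list of dicts, best first, with "confidence" (0 to 1); they miss things now and then, are a little off and sometimes report something else, mostly with a low value. They report only what shows in the picture. A call takes as long as a camera call.
- env.recognise(label, picture): "uv" ([column, row] in pixels, amid what is visible of it).
- env.spot_point(label, picture): "uv" ([column, row] in pixels: a listed point, or the origin of a listed thing).
The state is a dict: "t": time; "qpos": joint angles; "qvel": joint speeds; "effort": joint torques, N m; "tool_pos": TCP position; "tool_rot": TCP orientation; "force": force on the tool from outside, world axes, zero at the start; "moment": the same for the moment, N m; "finger_gap": finger opening in m; "finger_force": force on a finger pad.
Only numpy, scipy, OpenCV 4.12 (cv2) and the standard library are available. Lean on these libraries where they do the work, as an engineer would, in place of code of your own. Each camera call takes 0.05 s, during which the arm holds its last target. There are 200 camera calls.

## Working session

There is one attempt and no reset: what is moved stays moved. The work goes in short steps, Python scripts to look and compute and a tool call to move; the robot and the scene stay as the last step left them, time stands still between calls to the robot, and variables do not carry over. Pictures are saved under pics/ and viewed, at most 14 in all, crops included, and the job is handed in when it is done.

Besides the shell and the picture viewer there is one more tool, called after ">>>" by a JSON object that holds its "api" and its "payload". carry_out: Moves the arm, as the interface text tells. Its arguments: {"type":"object","properties":{"plan":{"type":"array"},"force":{"type":"number"}},"required":["plan"]}

```bash
mkdir -p pics; ls; cat > h.py <<'E'
import numpy as np, cv2
from rig import env
def ray(p,uv):
    f=192/np.tan(np.radians(p["vfov"])/2); V=np.array(p["view"])
    d=np.array([(uv[0]-p["cx"])/f,-(uv[1]-p["cy"])/f,-1.]); R=V[:3,:3]
    return -R.T@V[:3,3], R.T@d
def at(p,uv,z):
    c,d=ray(p,uv); return c+d*(z-c[2])/d[2]
def proj(p,X):
    f=192/np.tan(np.radians(p["vfov"])/2); V=np.array(p["view"]); c=V[:3,:3]@X+V[:3,3]
    return p["cx"]+f*c[0]/-c[2], p["cy"]-f*c[1]/-c[2]
def save(p,n,s=1.5): cv2.imwrite(f"pics/{n}.png",cv2.resize(p["color"][:,:,::-1],None,fx=s,fy=s))
E
cat > a.py <<'E'
from h import *
np.set_printoptions(precision=3,suppress=True)
H={"lid_center":.056,"clip_side_lip":.014,"clip_end_lip":.014,"stop_face":.029,"stop":0,"box":0,"sharps_bin":0,"sample_cup_0":0,"sample_cup_2":0,"scissors_1":0,"lab_timer":0,"tweezers":0,"syringe_2":0}
for n in("top","side"):
    p=env.capture(n); save(p,n+"0"); print(n,[k for k in p],p["cx"],p["cy"],p["vfov"],ray(p,(256,192)))
    for l,z in H.items():
        print(l,[(np.array(r["uv"]),round(r["confidence"],2),at(p,r["uv"],z)) for r in env.spot_point(l,p)[:2]])
print(env.get_state())
E
python3 a.py
```

```text
pics
top ['color', 'vfov', 'cx', 'cy', 'view', 'shot'] 257.7045037931406 195.29828210428892 52.36133534008219 (array([ 0.318, -0.013,  1.507]), array([ 0.162, -0.014, -0.987]))
lid_center [(array([286.8, 208.8]), 0.87, array([ 0.49 , -0.147,  0.056]))]
clip_side_lip [(array([301.8, 228.2]), 0.59, array([ 0.419, -0.206,  0.014]))]
clip_end_lip [(array([201.1, 213.1]), 0.64, array([0.486, 0.178, 0.014])), (array([264.2, 220.6]), 0.51, array([ 0.452, -0.063,  0.014]))]
stop_face [(array([202.5, 214.2]), 0.65, array([0.48 , 0.171, 0.029]))]
stop [(array([201.2, 215.9]), 0.74, array([0.477, 0.18 , 0.   ]))]
box [(array([288.8, 208.5]), 0.75, array([ 0.498, -0.16 ,  0.   ]))]
sharps_bin [(array([339.5, 160.3]), 0.72, array([ 0.686, -0.369,  0.   ]))]
sample_cup_0 [(array([272.6, 150.1]), 0.75, array([ 0.733, -0.104,  0.   ])), (array([287.8, 206.8]), 0.57, array([ 0.505, -0.157,  0.   ]))]
sample_cup_2 [(array([272.6, 150.1]), 0.75, array([ 0.733, -0.104,  0.   ])), (array([287.8, 206.8]), 0.57, array([ 0.505, -0.157,  0.   ]))]
scissors_1 [(array([353.8, 199.6]), 0.81, array([ 0.527, -0.4
[... 1505 characters left out ...]
77.3, 265.5]), 0.37, array([ 0.426, -0.205,  0.   ]))]
syringe_2 [(array([155.2, 167.4]), 0.44, array([0.515, 0.38 , 0.   ])), (array([279.3, 232.9]), 0.34, array([ 0.524, -0.146,  0.   ]))]
{'t': 1.4, 'qpos': array([ 1.193,  0.32 ,  1.565, -0.   ,  1.257, -0.02 ]), 'qvel': array([-0.003, -0.001, -0.   , -0.001,  0.001, -0.   ]), 'effort': array([ -0.001, -41.541, -23.442,  -0.   ,   0.   ,   0.   ]), 'tool_pos': array([0.201, 0.539, 0.231]), 'tool_rot': array([[-0.937,  0.35 ,  0.   ],
       [ 0.35 ,  0.937,  0.   ],
       [-0.   ,  0.   , -1.   ]]), 'force': array([-0.034,  0.072,  0.614]), 'moment': array([-0.023, -0.074, -0.006]), 'finger_force': 0.0, 'finger_gap': 0.08551332202577683}
```

View pics/top0.png

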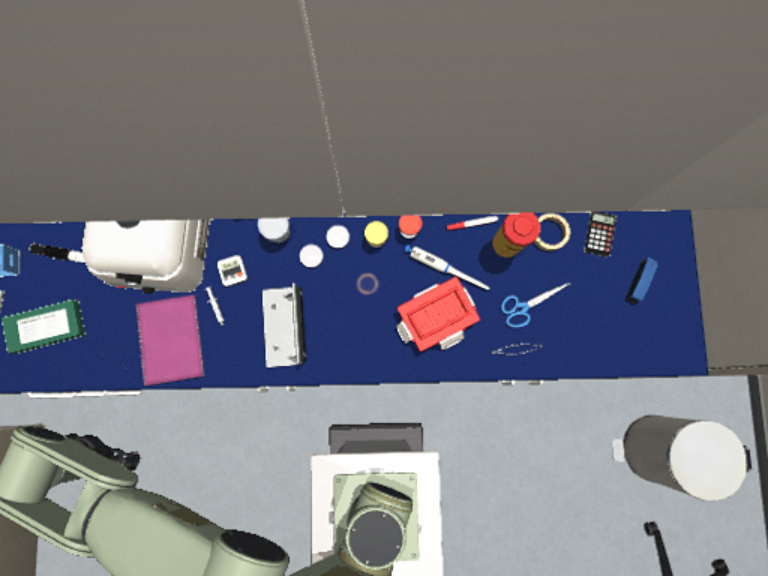

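View pics/side0.png

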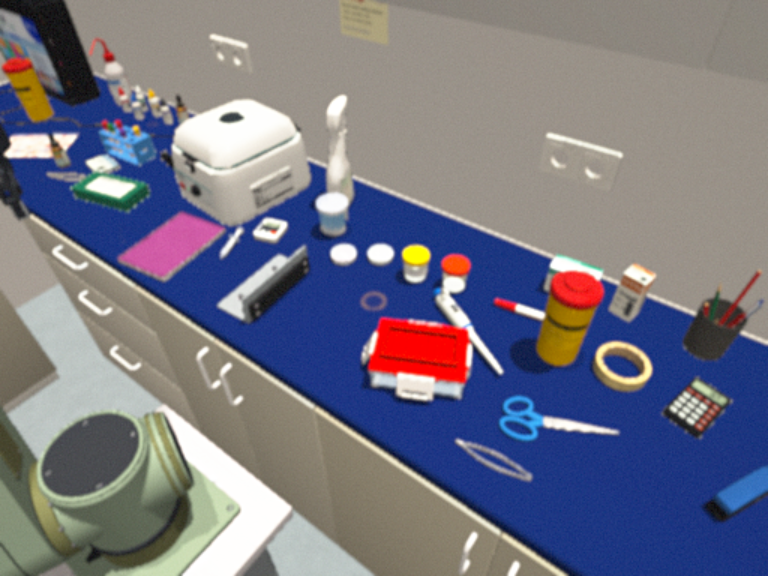

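The top view shows the box (lid centre about 287,208 unscaled) with its open end clip to the left and its open side clip at the bottom. The stop is at about (201,215) with its face to the right, and there is a ring near (245,189). Next I fit the box and stop orientations and get the positions of the obstacles.

```bash
cat > fit.py <<'E'
from h import *
np.set_printoptions(precision=3,suppress=True)
from scipy.optimize import least_squares
def lid(p,c0,a0):
    """fit box x,y,yaw: silhouette of the red lid (outer rectangle z 46..56 + rim top 71)"""
    im=p["color"].astype(int); m=((im[...,0]>130)&(im[...,1]<90)&(im[...,2]<90)).astype(np.uint8)
    n,lab,st,ce=cv2.connectedComponentsWithStats(m)
    u=np.array(proj(p,np.array([c0[0],c0[1],.06])))
    k=min([i for i in range(1,n) if st[i,4]>150],key=lambda i:np.hypot(*(ce[i]-u)))
    sil=cv2.GaussianBlur((lab==k).astype(np.float32),(0,0),1.5)
    cnt=max(cv2.findContours((lab==k).astype(np.uint8),0,2)[0],key=cv2.contourArea); obs=cv2.morphologyEx(cv2.fillPoly(np.zeros(m.shape,np.uint8),[cnt],1),cv2.MORPH_OPEN,np.ones((5,5)))
    L=np.array([[sx*.086,sy*.063,z] for sx in(-1,1) for sy in(-1,1) for z in(.046,.056)]+[[sx*.070,sy*.038,.071] for sx in(-1,1) for sy in(-1,1)])
    obsb=cv2.GaussianBlur(obs.astype(np.float32),(0,0),2)
    def model(q):
        c,s=np.cos(q[2]),np.sin(q[2]); W=L@np.array([[c,s,0],[-s,c,0],[0,0,1]])+[q[0],q[1],0]
        P=np.array([proj(p,w) for w in W]); h=cv2.convexHull(P.astype(np.float32))
        I=np.zeros(m.shape,np.uint8); cv2.fillConvexPoly(I,np.round(h*16).astype(np.int32),255,cv2.LINE_AA,4)
        return cv2.GaussianBlur(I.astype(np.float32)/255,(0,0),2)
    y0,y1,x0,x1=max(0,int(u[1])-90),int(u[1])+90,max(0,int(u[0])-90),int(u[0])+90
    f=lambda q:(model(q)-obsb)[y0:y1,x0:x1].ravel()
    r=least_squares(f,[c0[0],c0[1],a0],diff_step=None,x_scale=[.01,.01,.1],jac=lambda q:np.stack([(f(q+d)-f(q-d))/(2*d.max()) for d in np.diag([.003,.003,.03])],1))
    return r.x[0],r.x[1],np.degrees(r.x[2]),r.cost
E
cat > b.py <<'E'
from fit import *
for n in("top","side"):
    p=env.capture(n)
    print(n,"box",lid(p,(.488,-.16),np.radians(113)))
    # stop: dark rubber / pale bracket
    for l in("stop_face","clip_end_lip","clip_side_lip","lid_center"):
        print(l,[at(p,r["uv"],{"stop_face":.029,"lid_center":.056}.get(l,.014)) for r in env.spot_point(l,p)[:1]])
    k=1 if n=="top" else 0
    pts={"ring":(245,189),"ringL":(238,189),"front":(262,253),"thermo_tail":(326,193),"st1":(198,190),"st2":(202,242)} if k else {"ring":(249,200),"ringR":(258,200),"therm_tail":(335,249),"band":(202,207)}
    for a,u in pts.items(): print(a,at(p,u,.07 if a[:2]=="st" else 0))
    u=np.array(proj(p,np.array([.44,.05,0]))).astype(int); 
    cv2.imwrite(f"pics/c_{n}.png",cv2.resize(p["color"][u[1]-75:u[1]+75,u[0]-100:u[0]+100,::-1],None,fx=4,fy=4,interpolation=cv2.INTER_CUBIC)); print("crop origin",u-[100,75])
E
python3 b.py
```

```text
top box (np.float64(0.4884098217621018), np.float64(-0.16069039065806567), np.float64(112.96153318631978), np.float32(291.34113))
stop_face [array([0.488, 0.172, 0.029])]
clip_end_lip [array([ 0.44 , -0.06 ,  0.014])]
clip_side_lip [array([ 0.423, -0.194,  0.014])]
lid_center [array([ 0.485, -0.154,  0.056])]
ring [0.578 0.009 0.   ]
ringL [0.579 0.036 0.   ]
front [ 0.329 -0.051  0.   ]
thermo_tail [ 0.556 -0.308  0.   ]
st1 [0.566 0.183 0.07 ]
st2 [0.374 0.168 0.07 ]
crop origin [134 149]
side box (np.float64(0.4920262138733368), np.float64(-0.16692033266709708), np.float64(116.5743413042671), np.float32(60.724403))
stop_face [array([0.467, 0.171, 0.029])]
clip_end_lip [array([ 0.44 , -0.064,  0.014])]
clip_side_lip [array([ 0.427, -0.204,  0.014])]
lid_center [array([ 0.488, -0.173,  0.056])]
ring [0.581 0.008 0.   ]
ringR [ 0.598 -0.015  0.   ]
therm_tail [ 0.567 -0.305  0.   ]
band [ 0.468  0.11  -0.   ]
crop origin [110 145]
```

View pics/c_top.png

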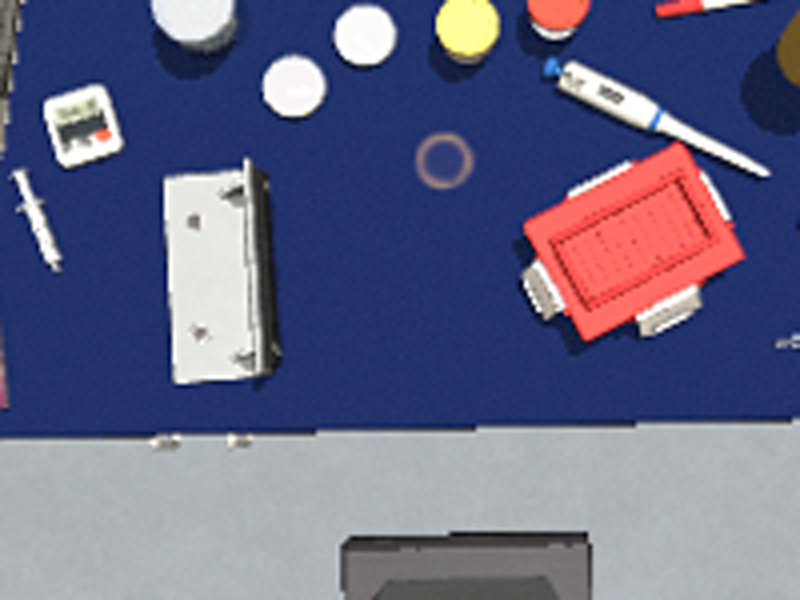

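View pics/c_side.png

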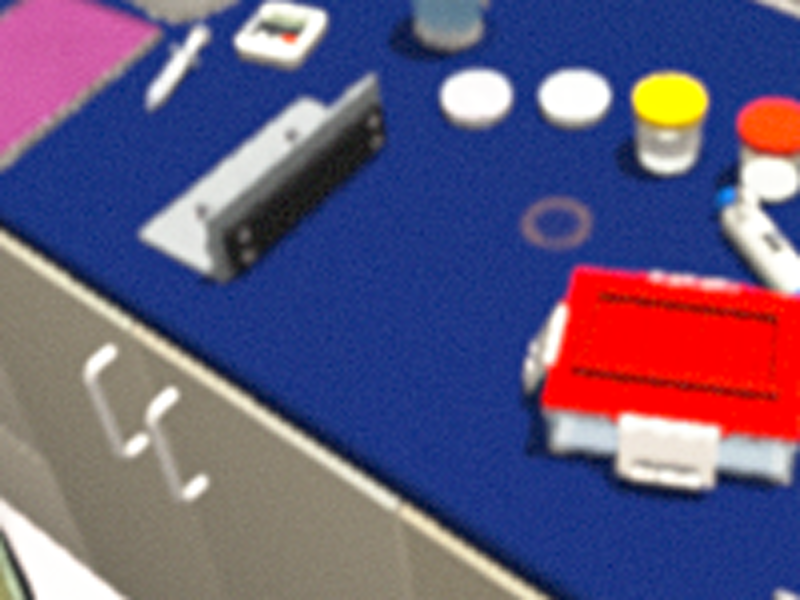

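Fitted poses:
- **Box:** centre about (0.490, -0.163), yaw about 115°.
- **Stop:** face centre about (0.478, 0.172), yaw about 4°.
- **Ring:** at (0.579, 0.008), radius about 26 mm; I'll keep clear of it.

Next I approach above the recess.

>>> {"api": "carry_out", "payload": {"plan": [{"claw": -1,"offset": [24,-58,0],"yaw": -10},{"claw": -1,"offset": [48,-116,0],"yaw": -20},{"claw": -1,"offset": [72,-174,0],"yaw": -30},{"claw": -1,"offset": [96,-232,0],"yaw": -40},{"claw": -1,"offset": [120,-290,0],"yaw": -50},{"claw": -1,"offset": [144,-348,0],"yaw": -60},{"claw": -1,"offset": [168,-406,0],"yaw": -70},{"claw": -1,"offset": [192,-464,0],"yaw": -80},{"claw": -1,"offset": [216,-522,0],"yaw": -90},{"claw": -1,"offset": [240,-580,-20],"yaw": -100},{"claw": -1,"offset": [264,-640,-50],"yaw": -110},{"claw": -1,"offset": [289,-702,-80],"yaw": -120}]}}

```text
t: 3.4
tool_pos: [0.4825, -0.1442, 0.1613]
tool_rot: [[0.776, 0.631, 0.001], [0.631, -0.776, -0.0], [0.001, 0.001, -1.0]]
force: [1.3, -0.1, 0.7]
finger_gap: 0.0853
finger_force: 0.0
```

>>> {"api": "carry_out", "payload": {"plan": [{"claw": -1,"offset": [0,0,-20],"yaw": -10},{"claw": -1,"offset": [0,0,-40],"yaw": -14.5},{"claw": -1,"offset": [0,0,-60],"yaw": -14.5},{"claw": -1,"offset": [0,0,-60],"yaw": -14.5}]}}

```text
t: 3.9
tool_pos: [0.4808, -0.1419, 0.1005]
tool_rot: [[0.906, 0.422, -0.003], [0.422, -0.906, 0.001], [-0.002, -0.002, -1.0]]
force: [-0.3, -0.4, -0.1]
finger_gap: 0.085
finger_force: 0.0
```

```bash
python3 - <<'E'
from fit import *
s=env.get_state(); print(s["t"],s["tool_pos"],s["tool_rot"][:,1],s["force"],s["finger_gap"])
p=env.capture("side"); u=np.array(proj(p,np.array([.49,-.16,.06]))).astype(int)
cv2.imwrite("pics/d.png",cv2.resize(p["color"][u[1]-70:u[1]+60,u[0]-85:u[0]+85,::-1],None,fx=4,fy=4,interpolation=cv2.INTER_CUBIC))
E
```

```text
3.9 [ 0.481 -0.142  0.101] [ 0.422 -0.906 -0.002] [-0.271 -0.43  -0.131] 0.0850437105741191
```

View pics/d.png

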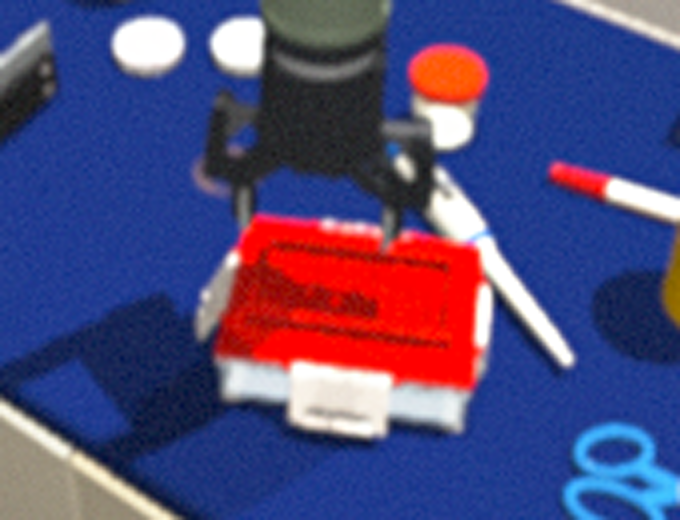

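The gripper hovers over the box about 20 mm short in y. The first move's last row was capped by the step limit. I correct the position, narrow the fingers a little and go down into the recess.

>>> {"api": "carry_out", "payload": {"plan": [{"claw": -0.5,"offset": [8,-21,0],"yaw": 0},{"claw": -0.5,"offset": [8,-21,0],"yaw": 0},{"claw": -0.5,"offset": [8,-21,-15],"yaw": 0},{"claw": -0.5,"offset": [8,-21,-30],"yaw": 0},{"claw": -0.5,"offset": [8,-21,-38],"yaw": 0},{"claw": -0.5,"offset": [8,-21,-40],"yaw": 0},{"claw": -0.5,"offset": [8,-21,-40],"yaw": 0}]}}

```text
t: 4.82
tool_pos: [0.4899, -0.163, 0.0616]
tool_rot: [[0.906, 0.423, -0.0], [0.423, -0.906, -0.0], [-0.0, 0.0, -1.0]]
force: [-0.2, -0.8, 0.2]
finger_gap: 0.0641
finger_force: 0.0
```

```bash
python3 - <<'E'
from fit import *
p=env.capture("side"); u=np.array(proj(p,np.array([.49,-.16,.06]))).astype(int)
cv2.imwrite("pics/e.png",cv2.resize(p["color"][u[1]-70:u[1]+60,u[0]-85:u[0]+85,::-1],None,fx=4,fy=4,interpolation=cv2.INTER_CUBIC))
E
```

```text
(no output)
```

View pics/e.png

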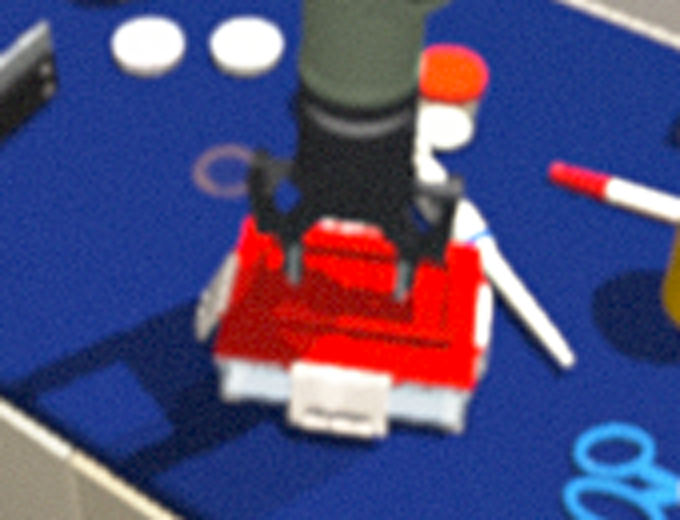

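The fingers stand inside the recess. Now I drag the box towards the stop and start turning it.

>>> {"api": "carry_out", "payload": {"plan": [{"claw": -0.5,"offset": [0,0,-4],"yaw": 0},{"claw": -0.5,"offset": [-3,12,-4],"yaw": 0},{"claw": -0.5,"offset": [-6,24,-4],"yaw": -4},{"claw": -0.5,"offset": [-9,36,-4],"yaw": -8},{"claw": -0.5,"offset": [-12,48,-4],"yaw": -12},{"claw": -0.5,"offset": [-15,60,-4],"yaw": -16},{"claw": -0.5,"offset": [-18,72,-4],"yaw": -21},{"claw": -0.5,"offset": [-21,84,-4],"yaw": -26},{"claw": -0.5,"offset": [-24,96,-4],"yaw": -31},{"claw": -0.5,"offset": [-27,108,-4],"yaw": -36},{"claw": -0.5,"offset": [-30,120,-4],"yaw": -41},{"claw": -0.5,"offset": [-33,132,-4],"yaw": -45}]}}

```text
t: 6.38
tool_pos: [0.4569, -0.0308, 0.0578]
tool_rot: [[0.939, -0.343, 0.001], [-0.343, -0.939, -0.001], [0.002, 0.001, -1.0]]
force: [1.7, -3.8, -2.1]
finger_gap: 0.0641
finger_force: 2.1
```

```bash
cat > look.py <<'E'
from fit import *
import sys
c0=(float(sys.argv[1]),float(sys.argv[2])); a=np.radians(float(sys.argv[3]))
s=env.get_state(); print(s["t"],s["tool_pos"],s["force"])
for n in("top","side"):
    p=env.capture(n); print(n,"box",np.round(lid(p,c0,a),4))
    for l,z in(("lid_center",.056),("clip_end_lip",.014),("clip_side_lip",.014)):
        print(l,[(at(p,r["uv"],z)[:2],round(r["confidence"],2)) for r in env.spot_point(l,p)[:1]])
if len(sys.argv)>4:
    u=np.array(proj(p,np.array([c0[0],c0[1],.05]))).astype(int)
    cv2.imwrite(f"pics/{sys.argv[4]}.png",cv2.resize(p["color"][max(0,u[1]-70):u[1]+70,max(0,u[0]-90):u[0]+90,::-1],None,fx=4,fy=4,interpolation=cv2.INTER_CUBIC))
E
python3 look.py .465 -.05 95
```

```text
6.375 [ 0.457 -0.031  0.058] [ 1.659 -3.839 -2.115]
top box [  0.465  -0.05   95.686 849.246]
lid_center [(array([ 0.466, -0.042]), 0.91)]
clip_end_lip []
clip_side_lip []
side box [  0.463  -0.053  92.545 239.111]
lid_center [(array([ 0.458, -0.06 ]), 0.94)]
clip_end_lip []
clip_side_lip [(array([ 0.381, -0.051]), 0.6)]
```

Box is at (0.464, -0.051) with yaw about 94°, as wanted. I drag it on towards the stop, then lift out.

>>> {"api": "carry_out", "payload": {"plan": [{"claw": -0.5,"offset": [-1,13,0],"yaw": 0},{"claw": -0.5,"offset": [-2,26,0],"yaw": 0},{"claw": -0.5,"offset": [-3,39,0],"yaw": 0},{"claw": -0.5,"offset": [-4,52,0],"yaw": 0},{"claw": -0.5,"offset": [-5,65,0],"yaw": 0},{"claw": -0.5,"offset": [-6,78,0],"yaw": 0},{"claw": -0.5,"offset": [-7,88,0],"yaw": 0},{"claw": -0.5,"offset": [-7,86,0],"yaw": 0},{"claw": -0.5,"offset": [-7,84,30],"yaw": 0},{"claw": -0.5,"offset": [-7,60,90],"yaw": 10},{"claw": -0.5,"offset": [-7,10,90],"yaw": 20},{"claw": -0.5,"offset": [-7,-45,90],"yaw": 30}]}}

```text
t: 8.28
tool_pos: [0.4506, -0.0708, 0.1487]
tool_rot: [[0.987, 0.161, 0.003], [0.161, -0.987, 0.001], [0.003, -0.0, -1.0]]
force: [0.5, -0.4, 0.1]
finger_gap: 0.0636
finger_force: 0.0
```

```bash
python3 look.py .458 .037 95 f
```

```text
8.275 [ 0.451 -0.071  0.149] [ 0.477 -0.37   0.104]
top box [  0.455   0.036  93.136 676.497]
lid_center [(array([0.461, 0.044]), 0.77)]
clip_end_lip [(array([0.444, 0.146]), 0.58)]
clip_side_lip [(array([0.383, 0.048]), 0.6)]
side box [ 0.457  0.036 91.705 58.922]
lid_center [(array([0.452, 0.025]), 0.59)]
clip_end_lip [(array([ 0.394, -0.383]), 0.34)]
clip_side_lip [(array([0.376, 0.03 ]), 0.71)]
```

View pics/f.png

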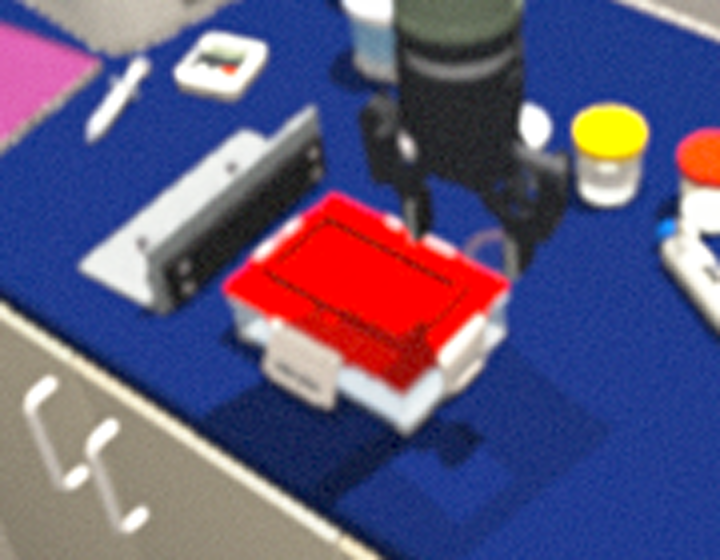

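The box stands about 25 mm short of the face, nearly square to it. Now I go down behind the shut end clip with the fingers spread across it.

>>> {"api": "carry_out", "payload": {"plan": [{"claw": 0.5,"offset": [2,-15,0],"yaw": 10},{"claw": 0.5,"offset": [4,-30,0],"yaw": 20},{"claw": 0.5,"offset": [8,-40,0],"yaw": 30},{"claw": 0.5,"offset": [8,-40,0],"yaw": 40},{"claw": 0.5,"offset": [8,-40,-10],"yaw": 50},{"claw": 0.5,"offset": [8,-40,-20],"yaw": 60},{"claw": 0.5,"offset": [8,-40,-40],"yaw": 70},{"claw": 0.5,"offset": [8,-40,-70],"yaw": 80},{"claw": 0.5,"offset": [8,-40,-100],"yaw": 83.5},{"claw": 0.5,"offset": [8,-40,-125],"yaw": 83.5},{"claw": 0.5,"offset": [8,-40,-138],"yaw": 83.5},{"claw": 0.5,"offset": [8,-40,-138],"yaw": 83.5}]}}

```text
t: 10.18
tool_pos: [0.4579, -0.1094, 0.0091]
tool_rot: [[-0.043, 0.999, -0.002], [0.999, 0.043, 0.0], [0.001, -0.001, -1.0]]
force: [0.2, 0.0, -0.1]
finger_gap: 0.0214
finger_force: 0.0
```

>>> {"api": "carry_out", "payload": {"plan": [{"claw": 0.5,"offset": [-1,10,0],"yaw": 0},{"claw": 0.5,"offset": [-1,20,0],"yaw": 0},{"claw": 0.5,"offset": [-2,28,0],"yaw": 0},{"claw": 0.5,"offset": [-2,34,0],"yaw": 0},{"claw": 0.5,"offset": [-3,40,0],"yaw": 0},{"claw": 0.5,"offset": [-3,46,0],"yaw": 0},{"claw": 0.5,"offset": [-4,52,0],"yaw": 0}]}}

```text
t: 11.05
tool_pos: [0.4547, -0.0582, 0.0098]
tool_rot: [[-0.042, 0.999, 0.001], [0.999, 0.042, -0.001], [-0.001, 0.001, -1.0]]
force: [0.7, -5.1, 0.9]
finger_gap: 0.0212
finger_force: 2.3
```

```bash
python3 look.py .456 .045 93
```

```text
11.05 [ 0.455 -0.058  0.01 ] [ 0.662 -5.133  0.933]
top box [  0.456   0.045  93.    667.826]
lid_center [(array([0.455, 0.061]), 0.86)]
clip_end_lip [(array([0.45 , 0.167]), 0.45)]
clip_side_lip [(array([0.374, 0.05 ]), 0.38)]
side box [  0.454   0.056  90.404 201.801]
lid_center [(array([0.444, 0.039]), 0.66)]
clip_end_lip []
clip_side_lip [(array([0.371, 0.049]), 0.74)]
```

In contact: 5 N of sliding force. Lip should meet the rubber in about 14 mm; I push on gently.

>>> {"api": "carry_out", "payload": {"plan": [{"claw": 0.5,"offset": [0,4,0],"yaw": 0},{"claw": 0.5,"offset": [-1,8,0],"yaw": 0},{"claw": 0.5,"offset": [-1,11,0],"yaw": 0},{"claw": 0.5,"offset": [-1,14,0],"yaw": 0},{"claw": 0.5,"offset": [-1,16,0],"yaw": 0},{"claw": 0.5,"offset": [-1,18,0],"yaw": 0}]}}

```text
t: 12.2
tool_pos: [0.4534, -0.0406, 0.0096]
tool_rot: [[-0.043, 0.999, 0.001], [0.999, 0.043, -0.001], [-0.001, 0.001, -1.0]]
force: [0.8, -7.9, -4.0]
finger_gap: 0.0214
finger_force: 4.3
```

>>> {"api": "carry_out", "payload": {"plan": [{"claw": 0.5,"offset": [0,2,0],"yaw": 0},{"claw": 0.5,"offset": [0,4,0],"yaw": 0},{"claw": 0.5,"offset": [0,6,0],"yaw": 0}]}}

```text
t: 12.58
tool_pos: [0.4534, -0.0348, 0.0095]
tool_rot: [[-0.043, 0.999, 0.001], [0.999, 0.043, -0.001], [-0.001, 0.0, -1.0]]
force: [1.6, -7.4, -4.5]
finger_gap: 0.0211
finger_force: 4.1
```

```bash
python3 look.py .453 .07 93 g
```

```text
12.575 [ 0.453 -0.035  0.01 ] [ 1.614 -7.402 -4.486]
top box [  0.453   0.07   93.    677.798]
lid_center [(array([0.453, 0.084]), 0.89)]
clip_end_lip [(array([0.445, 0.176]), 0.41)]
clip_side_lip [(array([0.372, 0.078]), 0.43)]
side box [  0.452   0.083  90.7   194.08 ]
lid_center [(array([0.446, 0.064]), 0.71)]
clip_end_lip []
clip_side_lip [(array([0.372, 0.057]), 0.66)]
```

View pics/g.png

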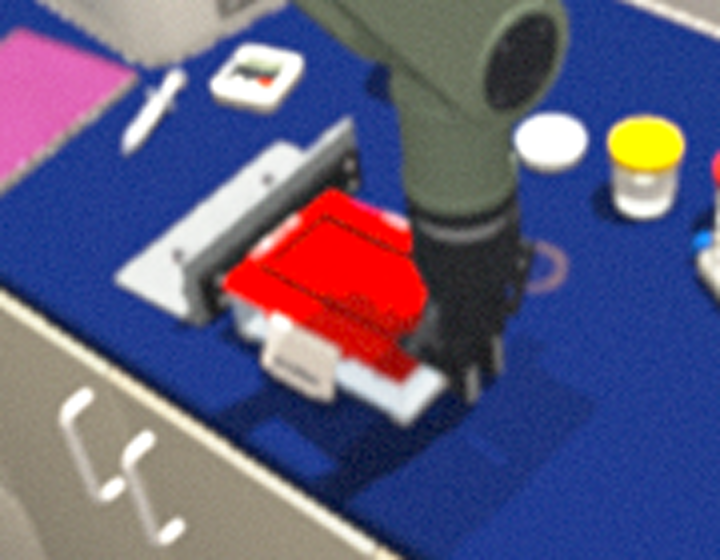

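Box is flat, its front clip right at the rubber. I continue in small steps.

>>> {"api": "carry_out", "payload": {"plan": [{"claw": 0.5,"offset": [0,1.5,0],"yaw": 0},{"claw": 0.5,"offset": [0,3,0],"yaw": 0},{"claw": 0.5,"offset": [0,3,0],"yaw": 0}]}}

```text
t: 13.35
tool_pos: [0.4534, -0.0317, 0.0096]
tool_rot: [[-0.043, 0.999, 0.001], [0.999, 0.043, -0.001], [-0.001, 0.001, -1.0]]
force: [1.5, -8.0, -4.2]
finger_gap: 0.0213
finger_force: 3.7
```

>>> {"api": "carry_out", "payload": {"plan": [{"claw": 0.5,"offset": [0,1.5,0],"yaw": 0},{"claw": 0.5,"offset": [0,3,0],"yaw": 0},{"claw": 0.5,"offset": [0,3,0],"yaw": 0}]}}

```text
t: 13.72
tool_pos: [0.4534, -0.0286, 0.0096]
tool_rot: [[-0.043, 0.999, 0.0], [0.999, 0.043, -0.001], [-0.001, 0.0, -1.0]]
force: [0.5, -7.1, -2.8]
finger_gap: 0.0215
finger_force: 3.5
```

>>> {"api": "carry_out", "payload": {"plan": [{"claw": 0.5,"offset": [0,1.5,0],"yaw": 0},{"claw": 0.5,"offset": [0,3,0],"yaw": 0},{"claw": 0.5,"offset": [0,3,0],"yaw": 0}]}}

```text
t: 14.1
tool_pos: [0.4538, -0.0264, 0.0097]
tool_rot: [[-0.044, 0.999, 0.001], [0.999, 0.044, -0.002], [-0.003, 0.001, -1.0]]
force: [1.7, -11.5, -3.9]
finger_gap: 0.0213
finger_force: 5.8
```

>>> {"api": "carry_out", "payload": {"plan": [{"claw": 0.5,"offset": [0,1.5,0],"yaw": 0},{"claw": 0.5,"offset": [0,3,0],"yaw": 0},{"claw": 0.5,"offset": [0,3,0],"yaw": 0}]}}

```text
t: 14.48
tool_pos: [0.455, -0.0256, 0.01]
tool_rot: [[-0.046, 0.999, 0.004], [0.999, 0.046, -0.006], [-0.006, 0.004, -1.0]]
force: [1.9, -25.2, -4.1]
finger_gap: 0.0214
finger_force: 12.1
```

The push has turned hard (25 N) at the expected spot. One small extra squeeze, then I back off and look.

>>> {"api": "carry_out", "payload": {"plan": [{"claw": 0.5,"offset": [0,0.5,0],"yaw": 0},{"claw": 0.5,"offset": [0,1,0],"yaw": 0},{"claw": 0.5,"offset": [0,1,0],"yaw": 0}]}}

```text
t: 14.85
tool_pos: [0.4552, -0.0254, 0.01]
tool_rot: [[-0.047, 0.999, 0.004], [0.999, 0.047, -0.007], [-0.007, 0.004, -1.0]]
force: [2.2, -28.3, -4.6]
finger_gap: 0.0212
finger_force: 14.3
```

>>> {"api": "carry_out", "payload": {"plan": [{"claw": 0.5,"offset": [0,-6,0],"yaw": 0},{"claw": 0.5,"offset": [0,-20,0],"yaw": 0},{"claw": 0.5,"offset": [0,-45,0],"yaw": 0},{"claw": 0.5,"offset": [0,-60,50],"yaw": 0},{"claw": 0.5,"offset": [0,-60,110],"yaw": 10},{"claw": -0.5,"offset": [0,-60,140],"yaw": 20},{"claw": -0.5,"offset": [0,-60,140],"yaw": 30}]}}

```text
t: 15.72
tool_pos: [0.4547, -0.0812, 0.1526]
tool_rot: [[-0.541, 0.841, 0.006], [0.841, 0.541, -0.0], [-0.004, 0.005, -1.0]]
force: [0.2, 0.3, 0.2]
finger_gap: 0.0568
finger_force: 0.0
```

```bash
python3 look.py .453 .075 93 i
```

```text
15.725 [ 0.455 -0.081  0.153] [0.197 0.336 0.192]
top box [  0.451   0.077  90.43  240.367]
lid_center [(array([0.454, 0.091]), 0.96)]
clip_end_lip [(array([0.611, 0.358]), 0.39)]
clip_side_lip [(array([0.387, 0.082]), 0.57)]
side box [ 0.455  0.08  91.813 52.564]
lid_center [(array([0.447, 0.065]), 0.81)]
clip_end_lip []
clip_side_lip [(array([0.37, 0.07]), 0.66)]
```

View pics/i.png

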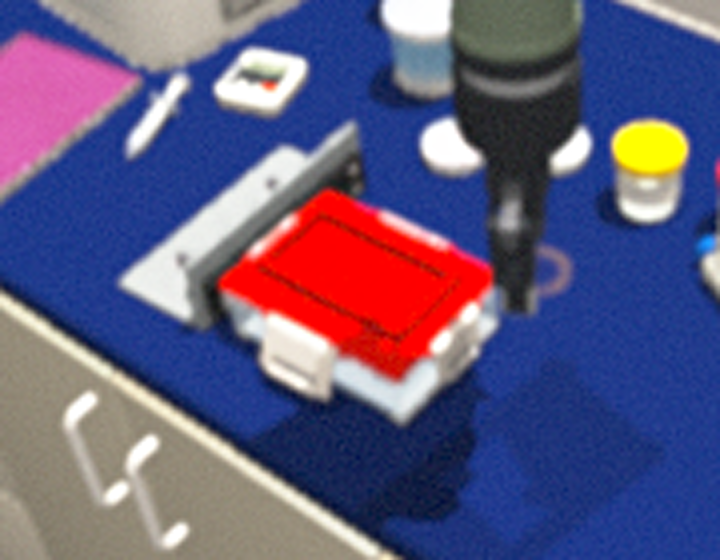

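The end clip is closed: box centre to face is about 94 mm, matching the shut dimension, and no clip is visible sticking out at the stop. Next I re-enter the recess, with the tool's finger line along the box's x.

>>> {"api": "carry_out", "payload": {"plan": [{"claw": -0.5,"offset": [0,30,0],"yaw": 10},{"claw": -0.5,"offset": [0,70,0],"yaw": 20},{"claw": -0.5,"offset": [-1,110,0],"yaw": 30},{"claw": -0.5,"offset": [-2,140,0],"yaw": 40},{"claw": -0.5,"offset": [-2,160,-10],"yaw": 50},{"claw": -0.5,"offset": [-2,160,-30],"yaw": 58},{"claw": -0.5,"offset": [-2,160,-55],"yaw": 58},{"claw": -0.5,"offset": [-2,160,-75],"yaw": 58},{"claw": -0.5,"offset": [-2,160,-90],"yaw": 58},{"claw": -0.5,"offset": [-2,160,-95],"yaw": 58},{"claw": -0.5,"offset": [-2,160,-95],"yaw": 58}]}}

```text
t: 17.5
tool_pos: [0.4511, 0.079, 0.0545]
tool_rot: [[-1.0, -0.007, -0.001], [-0.007, 1.0, 0.0], [0.001, 0.0, -1.0]]
force: [-0.5, 0.7, 0.0]
finger_gap: 0.0641
finger_force: 0.0
```

>>> {"api": "carry_out", "payload": {"plan": [{"claw": -0.5,"offset": [-3,-10,2],"yaw": 0},{"claw": -0.5,"offset": [-8,-20,2],"yaw": 0},{"claw": -0.5,"offset": [-15,-30,2],"yaw": 0},{"claw": -0.5,"offset": [-22,-40,2],"yaw": 0},{"claw": -0.5,"offset": [-29,-50,2],"yaw": 0},{"claw": -0.5,"offset": [-35,-60,2],"yaw": 0},{"claw": -0.5,"offset": [-30,-55,2],"yaw": 0}]}}

```text
t: 18.38
tool_pos: [0.4194, 0.0223, 0.0571]
tool_rot: [[-1.0, -0.006, -0.002], [-0.006, 1.0, -0.002], [0.002, -0.002, -1.0]]
force: [-1.3, -1.6, 2.2]
finger_gap: 0.064
finger_force: 1.0
```

```bash
python3 look.py .438 .038 90
```

```text
18.375 [0.419 0.022 0.057] [-1.298 -1.596  2.208]
top box [  0.439   0.037  90.931 750.222]
lid_center [(array([0.437, 0.049]), 0.59)]
clip_end_lip []
clip_side_lip [(array([0.525, 0.398]), 0.2)]
side box [  0.433   0.041  88.219 285.198]
lid_center [(array([0.429, 0.028]), 0.57)]
clip_end_lip [(array([ 0.387, -0.378]), 0.66)]
clip_side_lip [(array([0.357, 0.046]), 0.72)]
```

Box is at (0.436, 0.039). I centre the fingers in the recess, then turn clockwise.

>>> {"api": "carry_out", "payload": {"plan": [{"claw": -0.5,"offset": [9,9,0],"yaw": 0},{"claw": -0.5,"offset": [17,17,0],"yaw": -5},{"claw": -0.5,"offset": [17,17,0],"yaw": -14},{"claw": -0.5,"offset": [17,17,0],"yaw": -22},{"claw": -0.5,"offset": [17,17,0],"yaw": -29},{"claw": -0.5,"offset": [17,17,0],"yaw": -36},{"claw": -0.5,"offset": [17,17,0],"yaw": -43},{"claw": -0.5,"offset": [17,17,0],"yaw": -50},{"claw": -0.5,"offset": [17,17,0],"yaw": -57},{"claw": -0.5,"offset": [17,17,0],"yaw": -64},{"claw": -0.5,"offset": [17,17,0],"yaw": -71},{"claw": -0.5,"offset": [17,17,0],"yaw": -78}]}}

```text
t: 20.27
tool_pos: [0.4386, 0.0415, 0.0564]
tool_rot: [[-0.212, 0.977, -0.0], [0.977, 0.212, -0.0], [-0.0, -0.0, -1.0]]
force: [0.1, 0.0, -1.4]
finger_gap: 0.0642
finger_force: 2.4
```

```bash
python3 look.py .436 .039 40
```

```text
20.275 [0.439 0.041 0.056] [ 0.124  0.001 -1.359]
top box [  0.436   0.039  40.094 744.88 ]
lid_center [(array([0.435, 0.054]), 0.51)]
clip_end_lip [(array([ 0.721, -0.107]), 0.59)]
clip_side_lip []
side box [  0.439   0.037  43.934 268.727]
lid_center [(array([0.427, 0.03 ]), 0.7)]
clip_end_lip [(array([ 0.394, -0.374]), 0.2)]
clip_side_lip [(array([0.38 , 0.099]), 0.51)]
```

>>> {"api": "carry_out", "payload": {"plan": [{"claw": -0.5,"offset": [0,0,0],"yaw": -7},{"claw": -0.5,"offset": [0,0,0],"yaw": -14},{"claw": -0.5,"offset": [0,0,0],"yaw": -21},{"claw": -0.5,"offset": [0,0,0],"yaw": -28},{"claw": -0.5,"offset": [0,0,0],"yaw": -34},{"claw": -0.5,"offset": [0,0,0],"yaw": -39},{"claw": -0.5,"offset": [0,0,0],"yaw": -39},{"claw": -0.5,"offset": [0,0,0],"yaw": -30}]}}

```text
t: 21.68
tool_pos: [0.4382, 0.041, 0.0567]
tool_rot: [[0.297, 0.955, 0.0], [0.955, -0.297, 0.0], [0.0, 0.0, -1.0]]
force: [-0.3, -0.3, -0.5]
finger_gap: 0.0635
finger_force: 0.0
```

```bash
python3 look.py .436 .039 6 j
```

```text
21.675 [0.438 0.041 0.057] [-0.275 -0.297 -0.481]
top box [  0.436   0.039   5.992 748.118]
lid_center [(array([0.443, 0.042]), 0.75)]
clip_end_lip []
clip_side_lip [(array([ 0.735, -0.098]), 0.34)]
side box [  0.437   0.038   7.258 171.507]
lid_center [(array([0.424, 0.041]), 0.86)]
clip_end_lip []
clip_side_lip [(array([ 0.665, -0.362]), 0.44)]
```

View pics/j.png

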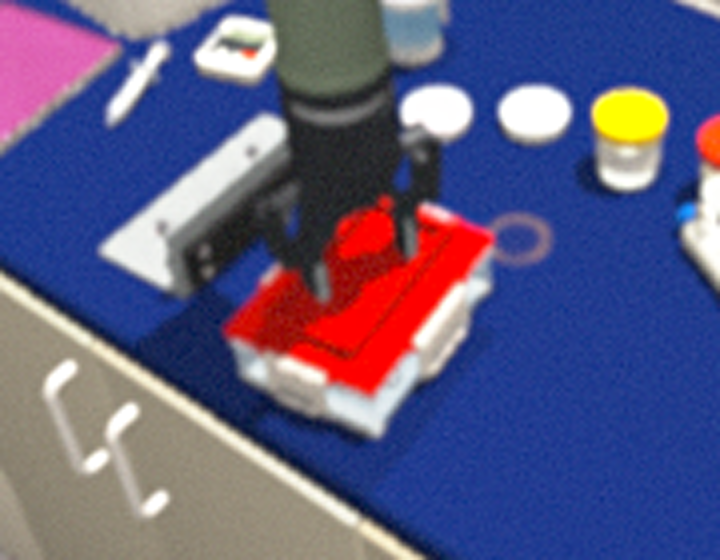

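Box is at (0.437, 0.039), yaw about 6–7°, with the open side clip towards the stop. I nudge it 3° more, lift out and go behind the shut side clip.

>>> {"api": "carry_out", "payload": {"plan": [{"claw": -0.5,"offset": [0,0,0],"yaw": -8},{"claw": -0.5,"offset": [0,0,0],"yaw": -13},{"claw": -0.5,"offset": [0,0,0],"yaw": -13},{"claw": -0.5,"offset": [0,0,0],"yaw": -4},{"claw": -0.5,"offset": [0,0,40],"yaw": -2},{"claw": -0.5,"offset": [0,-20,90],"yaw": 5},{"claw": 0.3,"offset": [0,-70,90],"yaw": 12},{"claw": 0.3,"offset": [3,-115,90],"yaw": 21},{"claw": 0.3,"offset": [3,-128,70],"yaw": 21},{"claw": 0.3,"offset": [3,-128,20],"yaw": 21},{"claw": 0.3,"offset": [3,-128,-30],"yaw": 21},{"claw": 0.3,"offset": [3,-128,-47],"yaw": 21}]}}

```text
t: 23.58
tool_pos: [0.4391, -0.0867, 0.0071]
tool_rot: [[-0.06, 0.998, -0.005], [0.998, 0.06, 0.001], [0.002, -0.005, -1.0]]
force: [0.6, -0.7, 0.3]
finger_gap: 0.03
finger_force: 0.0
```

```bash
python3 look.py .437 .038 3
```

```text
23.575 [ 0.439 -0.087  0.007] [ 0.63  -0.739  0.306]
top box [  0.436   0.037   1.732 224.854]
lid_center [(array([0.458, 0.042]), 0.76)]
clip_end_lip [(array([ 0.726, -0.11 ]), 0.67)]
clip_side_lip [(array([0.43 , 0.141]), 0.55)]
side box [  0.437   0.042   5.862 113.883]
lid_center [(array([0.44 , 0.042]), 0.57)]
clip_end_lip []
clip_side_lip []
```

>>> {"api": "carry_out", "payload": {"plan": [{"claw": 0.3,"offset": [-1,12,2],"yaw": 0},{"claw": 0.3,"offset": [-1,24,2],"yaw": 0},{"claw": 0.3,"offset": [-2,34,2],"yaw": 0},{"claw": 0.3,"offset": [-2,41,2],"yaw": 0},{"claw": 0.3,"offset": [-3,47,2],"yaw": 0},{"claw": 0.3,"offset": [-3,54,2],"yaw": 0},{"claw": 0.3,"offset": [-4,61,2],"yaw": 0},{"claw": 0.3,"offset": [-4,68,2],"yaw": 0},{"claw": 0.3,"offset": [-5,75,2],"yaw": 0},{"claw": 0.3,"offset": [-5,81,2],"yaw": 0}]}}

```text
t: 25.22
tool_pos: [0.436, -0.0056, 0.0116]
tool_rot: [[-0.059, 0.998, -0.0], [0.998, 0.059, -0.0], [-0.0, -0.0, -1.0]]
force: [0.1, -4.2, -0.2]
finger_gap: 0.0299
finger_force: 2.1
```

```bash
python3 look.py .434 .075 3 k
```

```text
25.225 [ 0.436 -0.006  0.012] [ 0.113 -4.244 -0.182]
top box [  0.434   0.075   3.    646.801]
lid_center [(array([0.443, 0.096]), 0.56)]
clip_end_lip []
clip_side_lip [(array([0.486, 0.171]), 0.75)]
side box [  0.432   0.086   8.034 299.425]
lid_center [(array([0.429, 0.078]), 0.68)]
clip_end_lip []
clip_side_lip []
```

View pics/k.png

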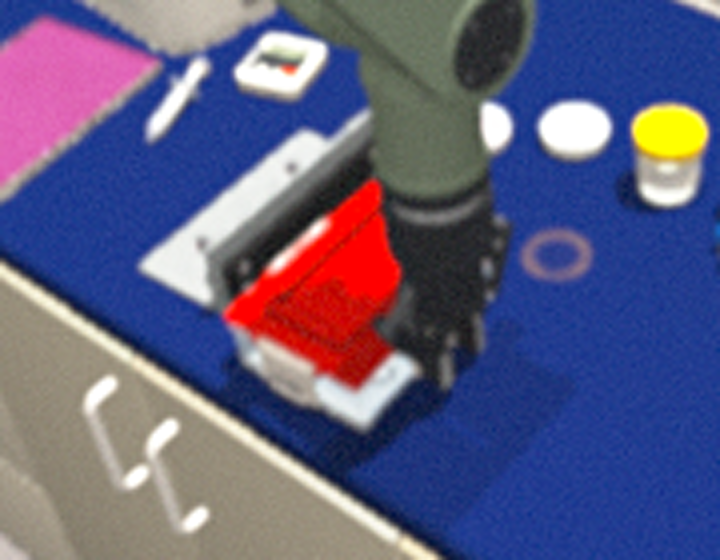

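The box is flat and almost parallel to the face, sliding at 4 N. I push on, slowly.

>>> {"api": "carry_out", "payload": {"plan": [{"claw": 0.3,"offset": [0,4,-1],"yaw": 0},{"claw": 0.3,"offset": [0,8,-2],"yaw": 0},{"claw": 0.3,"offset": [-1,11,-2],"yaw": 0},{"claw": 0.3,"offset": [-1,14,-2],"yaw": 0},{"claw": 0.3,"offset": [-1,16,-2],"yaw": 0}]}}

```text
t: 26.25
tool_pos: [0.436, 0.0086, 0.0098]
tool_rot: [[-0.061, 0.998, 0.002], [0.998, 0.061, -0.002], [-0.003, 0.002, -1.0]]
force: [1.1, -11.0, 0.4]
finger_gap: 0.0301
finger_force: 5.3
```

>>> {"api": "carry_out", "payload": {"plan": [{"claw": 0.3,"offset": [0,2,0],"yaw": 0},{"claw": 0.3,"offset": [0,4,0],"yaw": 0},{"claw": 0.3,"offset": [0,6,0],"yaw": 0}]}}

```text
t: 26.62
tool_pos: [0.4357, 0.0146, 0.0096]
tool_rot: [[-0.061, 0.998, 0.001], [0.998, 0.061, -0.002], [-0.002, 0.001, -1.0]]
force: [1.0, -9.8, -1.6]
finger_gap: 0.0299
finger_force: 4.9
```

>>> {"api": "carry_out", "payload": {"plan": [{"claw": 0.3,"offset": [0,1.5,0],"yaw": 0},{"claw": 0.3,"offset": [0,3,0],"yaw": 0},{"claw": 0.3,"offset": [0,3,0],"yaw": 0}]}}

```text
t: 27.0
tool_pos: [0.4355, 0.0178, 0.0096]
tool_rot: [[-0.06, 0.998, 0.001], [0.998, 0.06, -0.002], [-0.002, 0.001, -1.0]]
force: [1.0, -9.5, -2.2]
finger_gap: 0.0297
finger_force: 4.3
```

>>> {"api": "carry_out", "payload": {"plan": [{"claw": 0.3,"offset": [0,1.5,0],"yaw": 0},{"claw": 0.3,"offset": [0,3,0],"yaw": 0},{"claw": 0.3,"offset": [0,3,0],"yaw": 0}]}}

```text
t: 27.38
tool_pos: [0.4356, 0.019, 0.0096]
tool_rot: [[-0.063, 0.998, 0.001], [0.998, 0.063, -0.005], [-0.005, 0.0, -1.0]]
force: [0.8, -20.1, -1.1]
finger_gap: 0.0297
finger_force: 10.0
```

>>> {"api": "carry_out", "payload": {"plan": [{"claw": 0.3,"offset": [0,1,0],"yaw": 0},{"claw": 0.3,"offset": [0,2,0],"yaw": 0},{"claw": 0.3,"offset": [0,2,0],"yaw": 0}]}}

```text
t: 27.75
tool_pos: [0.4357, 0.0195, 0.0096]
tool_rot: [[-0.064, 0.998, 0.001], [0.998, 0.064, -0.007], [-0.007, 0.0, -1.0]]
force: [0.9, -29.3, -2.0]
finger_gap: 0.0298
finger_force: 14.8
```

Hard stop at y = 0.0195 (expected 0.0206), at 29 N, same as for the first clip. I back off and look.

>>> {"api": "carry_out", "payload": {"plan": [{"claw": 0.3,"offset": [0,-6,0],"yaw": 0},{"claw": 0.3,"offset": [0,-20,0],"yaw": 0},{"claw": 0.3,"offset": [0,-50,0],"yaw": 0},{"claw": 0.3,"offset": [0,-70,50],"yaw": 0},{"claw": 0.3,"offset": [0,-90,100],"yaw": 0},{"claw": 0.3,"offset": [0,-130,140],"yaw": 0},{"claw": 0.3,"offset": [0,-190,150],"yaw": 0},{"claw": 0.3,"offset": [0,-190,150],"yaw": 0}]}}

```text
t: 28.75
tool_pos: [0.4357, -0.1695, 0.1609]
tool_rot: [[-0.054, 0.999, 0.003], [0.999, 0.054, -0.002], [-0.002, 0.003, -1.0]]
force: [-0.6, 1.0, 0.2]
finger_gap: 0.03
finger_force: 0.0
```

```bash
python3 look.py .434 .1 3 m
```

```text
28.75 [ 0.436 -0.17   0.161] [-0.577  1.     0.172]
top box [  0.434   0.1     3.103 279.926]
lid_center [(array([0.438, 0.115]), 0.59)]
clip_end_lip [(array([ 0.527, -0.416]), 0.6)]
clip_side_lip []
side box [ 0.437  0.102  3.861 56.463]
lid_center [(array([0.427, 0.093]), 0.82)]
clip_end_lip [(array([ 0.66 , -0.358]), 0.32)]
clip_side_lip []
```

View pics/m.png

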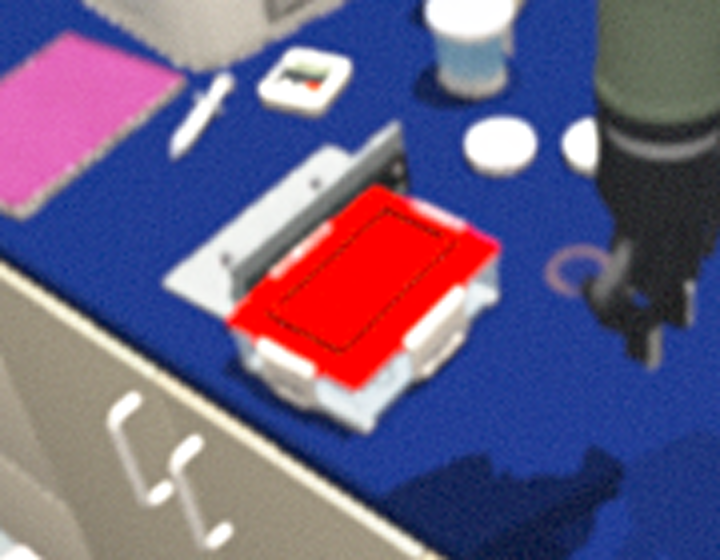

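The box stands flat and free, its centre about 71 mm from the face (the shut dimension). The +x end clip sits flush, and everything else in view is where it was. Handing in.

```bash
python3 -c "
from rig import env
print(env.hand_in())"
```

```text
the job is handed in; nothing more can be done
None
```

Both clips were pushed shut against the stop, first the end clip and then the side clip, each until the push turned hard at about 28–29 N; the box stands flat and released, and the job is handed in at about 29 s, verdict not shown.

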